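# Fit the bending arm onto the bracelet bender's splined spindle

## Task

Put the long bending arm back on the bracelet bender: set its hub over the upright splined spindle with the arm's knob pointing towards the front edge of the bender (within half a spline pitch is fine), turn it under light pressure until the splines match, and lower it fully home onto the sprung washer at the spindle's foot. Then swing the bending arm clockwise, seen from above, until it rests against the stop post, and let go. Work gently: while threading, press it on the spindle with less than 40 N, push it only lightly against the stop post, and leave the other things on the bench where they are.

Things in the scene. Friction and masses are not known exactly. Their poses are not given: they have to be found in the camera images.
- bending_arm: Long bending arm, 0.19-0.34 kg, lying flat. Hexagonal steel hub, 40 mm across flats, 30 tall, through bore; a flat aluminium bar 16 wide, 12 thick, flush with the hub's underside, runs to 114 mm from the bore axis and carries an upright black knob. Origin: bore axis at the underside. x along the bar to the knob, z up; two hub flats (23 mm wide) face +y and -y.
- bore_top (a point): Centre of the hub's bore at the hub's top face, 30 mm above the arm's origin. The bore has six equal straight grooves, 60 degrees apart (at 30, 90, 150.. degrees from the arm's x), 7.4 mm wide, reaching 15.5 mm from the axis; the lands between them leave a 22 mm hole.
- knob (a point): Point on the axis of the bending arm's upright round knob (18 mm diameter, from 22 to 56 mm above the arm's underside, on a 10 mm stem), 100 mm from the bore axis and 40 mm above the arm's underside.
- bender: Bracelet bender, bolted down: grey base plate 150 (x) by 180 (y) by 12 mm. Origin: centre of its underside, on the spindle's axis; front edge at -x (roughly facing the robot), z up. On the axis stands a round steel former, 48 mm diameter, topped by a dark sprung washer, 44 mm diameter, with the splined spindle rising out of it. A low clamp block (up to 28 mm high) at the far right.
- spindle_seat (a point): Fixed point on the spindle's axis, 42 mm above the bender's origin, where the bending arm's origin lies (within 1 mm) when home. The sprung washer's free top is 2 mm higher; it gives 1.5 N per mm, up to 6 mm, and sinks 1 to 2 mm under the bending arm's weight.
- spindle_tip (a point): Top of the spindle, 78 mm above the bender's origin: a plain pilot, 10 mm diameter at the tip, widening to 20 mm at 71 mm height; below, from 64 down to 42 mm, six teeth 60 degrees apart, 5 mm wide, 28 mm over the tips. About 1 mm clearance: the hub drops only within 5 degrees of a match. Tooth angle random and not measured: see or feel it. Spindle turns stiffly (0.12 N m), stays put.
- stop_post (a point): Top of the upright stop post: 12 mm diameter, 70 mm above the bender's origin, 75 mm from the spindle's axis, 64 degrees anticlockwise from the bender's +x.
- park (a point): Where the knob's axis stands (at the height of the arm's underside when home) when the arm rests against the stop post: 100 mm from the spindle's axis, 75 degrees anticlockwise from the bender's +x. The arm meets the post when swung clockwise from the front.
- short_arm: Bystander: a short spare arm with a 31 mm hexagonal hub 18 mm tall, a small round bore that fits nothing here, and a small knob 62 mm out, lying near the long arm. Origin: hub axis, underside; x to its knob.
- spool_gold: Bystander: white spool of gold chain, 60 mm diameter, 38 mm tall. Origin: centre of its underside.
- spool_silver: Bystander: white spool of silver chain, 60 mm diameter, 38 mm tall. Origin: centre of its underside.
- pliers: Bystander: red-handled pliers lying flat, 155 mm long, 12 mm thick. Origin: near the pivot, underside; x to the tip.
- tweezers: Bystander: steel tweezers lying, 125 mm long, 8 mm thick. Origin: middle, underside.
- bead_jar: Bystander: small clear jar with a metal cap, 48 mm diameter, 60 mm tall. Origin: centre of its underside.
Things that resemble listed ones, but are neither listed nor needed, are in the scene too. Several things have the shape of the bending_arm; the one meant has the colours described above.

How it is judged:
By the outcome, as a careful person would: the job done as asked, in the order asked, and still so for the second after the job is handed in, with the robot touching nothing.
It also fails if it takes over 72 s, if anything falls off the work surface, if the arm or the gripper's body presses on something with over 40 N, if the wrist force passes 120 N, or if a joint passes its speed limit or range.

## Robot

A 6-joint arm with a two-finger parallel gripper is mounted at the origin on the work surface. World frame = base frame: x ahead of the robot, y to its left, z up, the work surface at z = 0. Lengths are in mm, angles in rad, forces in N, time in s.
With the tool pointing down it reaches from about 350 to 975 mm from the base axis. Payload 7.1 kg.
Tool frame: the origin (TCP) lies midway between the tips of the shut fingers; the grasp point (between the pads) lies ctrl.grip_point_offset behind it (ctrl.grip_point_offset is the distance from the TCP to the grasp point, in mm); z points along the fingers, y is the line along which they close (so a half turn about z gives the same grasp; the last joint's range is limited). The gripper opens to 88 mm and grips with 3 to 60 N. Pads are 20 mm wide; open, the fingers measure 115 mm over their backs; the gripper's body (75 mm by 178 mm) begins 61 mm behind the grasp point.
Start: joints at [-1.227, 0.423, 1.63, -0, 1.089, -0.019], TCP at [221.825, -584.293, 222.675] pointing down, gripper open.
Joint ranges: [-3, 3], [-0.9, 2.11], [0.09, 2.58], [-1.31, 4.45], [0.11, 2.69], [-2.54, 2.54]. Speed limits (rad/s): [2.39, 2.39, 3.01, 3.14, 3.14, 3.14].

## Interface

Orientations are given as a rotation vector (axis times angle).
In Python, from workcell import ctrl, get_image, close_job, finder gives the robot as it stands.
- The arm moves only by the tool servo_tool, never from a script. Its argument "deltas" is a list of rows, each a list of 2 entries, a list of its own where there are three numbers: the shift along the tool's x, y, z in mm, then the turn, a rotation vector about the tool's x, y, z in rad. A call has 1 to 5 rows; each row is the pose to reach, as a shift and turn from the pose commanded when the call began, along the tool's axes at that moment; what a row does not reach only later rows make up. A row lasts 1/12 s, in which the tool goes at most 41.7 mm and 7.16 degrees, less where a joint would pass 70% of its speed; a pose out of reach is approached as far as the arm can. A call with a gripper value outside its range is refused whole. "grip" is the closure, from -1 (fully open) to 1 (shut), so that 0 is half open, set as the call begins (left out, the last holds). The fingers move at their own pace and stop on an object; the grip force is fixed at half the most. Time passes only in rows, so rows that repeat a pose let the fingers close. It gives the time, the measured TCP pose, the force, the opening and the grip force at its end, in the units of the state.
- ctrl.get_obs(): the state, without advancing time (a new reading comes with each control period).
- get_image(name): name is "scene" or "top" or "wrist"; returns a dict with "frame" (384x512x3 uint8, blue, green, red), "depth" (384x512 float32, mm along the optical axis (not along the pixel's ray), 0 where there is no reading), "K" (3x3 intrinsics, pixels), "pose" (4x4, takes a point from camera to world coordinates). Camera axes: x right, y down, z forward; pixel columns grow to the right and rows downward; lengths in mm; the calibration is good to about 2 mm. A picture is of the moment at which its call begins.
- close_job(): hands the job in; it is judged then, once.
Trained networks look in a picture, given as the dict that the camera call returned (one of the last four; its "shot" number tells which), for a name from the list of things; names that differ only in an ending like _2 or _b are one class to them, and where a whole thing is asked for, a point or a joint stands for the part that bears it (a point fixed in the world has none). Each returns a list of dicts, best first, with "score" (0 to 1); they miss things now and then, are a little off and sometimes report something else, mostly with a low value. They report only what shows in the picture. A call takes as long as a camera call. They do not tell look-alikes from the thing itself.
- finder.search_frame(query, picture): "rect" ([centre column, centre row, width, height] as shares, 0 to 1, of the picture: columns of its width, rows of its height, round what is visible of it).
- finder.silhouettes(query, picture): "mask" (384x512 bool, what is visible of it) and "rect" ([centre column, centre row, width, height] as shares, 0 to 1, of the picture: columns of its width, rows of its height, round what is visible of it).
The state is a dict: "t": time; "qpos": joint angles; "qvel": joint speeds; "joint_torque": joint torques, N m; "ee_pos": TCP position; "orientation": TCP orientation; "ft_force": force on the tool from outside, world axes, zero at the start; "moment": the same for the moment, N m; "width": finger opening in mm; "grasp_force": force on a finger pad.
Only numpy, scipy, OpenCV 4.12 (cv2) and the standard library are available. Lean on these libraries where they do the work, as an engineer would, in place of code of your own. Each camera call takes 0.05 s, during which the arm holds its last target. There are 200 camera calls.

## Working session

There is one attempt and no reset: what is moved stays moved. The work goes in short steps, Python scripts to look and compute and a tool call to move; the robot and the scene stay as the last step left them, time stands still between calls to the robot, and variables do not carry over. Pictures are saved under pics/ and viewed, at most 10 in all, crops included, and the job is handed in when it is done.

Besides the shell and the picture viewer there is one more tool, called after "Emit:" by a JSON object that holds its "fn" and its "kwargs". servo_tool: Moves the arm, as the interface text tells. Its arguments: {"type":"object","properties":{"deltas":{"type":"array","items":{"type":"array"}},"grip":{"type":"number"}},"required":["deltas"]}

```bash
mkdir -p pics; ls; cat > h.py <<'E'
import numpy as np, cv2
from scipy.spatial.transform import Rotation as R
from workcell import ctrl, get_image, close_job, finder
def world(im,uv,d=None):
    uv=np.atleast_2d(uv).astype(float)
    if d is None: d=np.array([im['depth'][int(v),int(u)] for u,v in uv])
    K=im['K'];p=np.c_[(uv[:,0]-K[0,2])/K[0,0]*d,(uv[:,1]-K[1,2])/K[1,1]*d,d*np.ones(len(uv))]
    return p@im['pose'][:3,:3].T+im['pose'][:3,3]
def proj(im,p):
    p=np.atleast_2d(p);T=np.linalg.inv(im['pose']);c=p@T[:3,:3].T+T[:3,3];q=c@im['K'].T
    return q[:,:2]/q[:,2:]
def cloud(im):
    v,u=np.mgrid[:384,:512];return world(im,np.c_[u.ravel(),v.ravel()],im['depth'].ravel()).reshape(384,512,3)
E
python3 - <<'E'
from h import *
o=ctrl.get_obs();print(o['t'],o['ee_pos'],o['orientation'],ctrl.grip_point_offset,o['width'])
a=get_image('scene');b=get_image('top')
np.savez('s.npz',**a);np.savez('t.npz',**b)
cv2.imwrite('pics/1.png',cv2.resize(a['frame'],(800,600)));cv2.imwrite('pics/2.png',cv2.resize(b['frame'],(800,600)))
for n,im in(('s',a),('t',b)):
  for q in('bending_arm','bender','short_arm','stop_post','knob','spindle_tip'):
    for r in finder.search_frame(q,im)[:4]:
      u=r['rect'][0]*512;v=r['rect'][1]*384
      print(n,q,round(r['score'],2),np.round([u,v,r['rect'][2]*512,r['rect'][3]*384]),world(im,[[u,v]]).round())
E
```

```text
pics
0.0 [ 221.62901659 -583.77831352  221.89006896] [-3.08852117e+00 -5.66488170e-01  4.28204855e-04] 18.700000000000003 87.62044446434264
s bending_arm 0.8 [341. 175.  46.  42.] [[548. 201.  -1.]]
s bending_arm 0.67 [287. 199.  17.  54.] [[573.  18.  15.]]
s bending_arm 0.49 [197. 234.  82.  60.] [[ 576. -220.   21.]]
s bending_arm 0.29 [104. 207.  63.  30.] [[ 374. -385.   10.]]
s bender 0.81 [198. 234.  82.  62.] [[ 578. -218.   22.]]
s short_arm 0.43 [315. 154.  11.  24.] [[449. 182.   9.]]
s stop_post 0.56 [197. 233.  80.  56.] [[ 577. -221.   25.]]
s knob 0.68 [288. 198.  18.  56.] [[570.  23.  13.]]
s knob 0.65 [344. 173.  44.  38.] [[547. 211.  -0.]]
t bending_arm 0.79 [163. 186.  26.  56.] [[572. 183.  11.]]
t bending_arm 0.6 [235. 178.  33.  55.] [[574.   8.  11.]]
t bender 0.75 [324. 180.  81.  73.] [[ 544. -203.   41.]]
t bender 0.3 [162. 188.  26.  52.] [[567. 188.  11.]]
t short_arm 0.66 [165. 235.  14.  39.] [[452. 186.   7.]]
t stop_post 0.61 [325. 181.  86.  75.] [[ 541. -205.   42.]]
t stop_post 0.2 [162. 187.  24.  55.] [[568. 186.  11.]]
t knob 0.82 [234. 178.  37.  54.] [[574.  11.  15.]]
t knob 0.74 [162. 188.  28.  54.] [[567. 187.  11.]]
t spindle_tip 0.71 [324. 181.  83.  74.] [[ 540. -203.   42.]]
```

View pics/1.png

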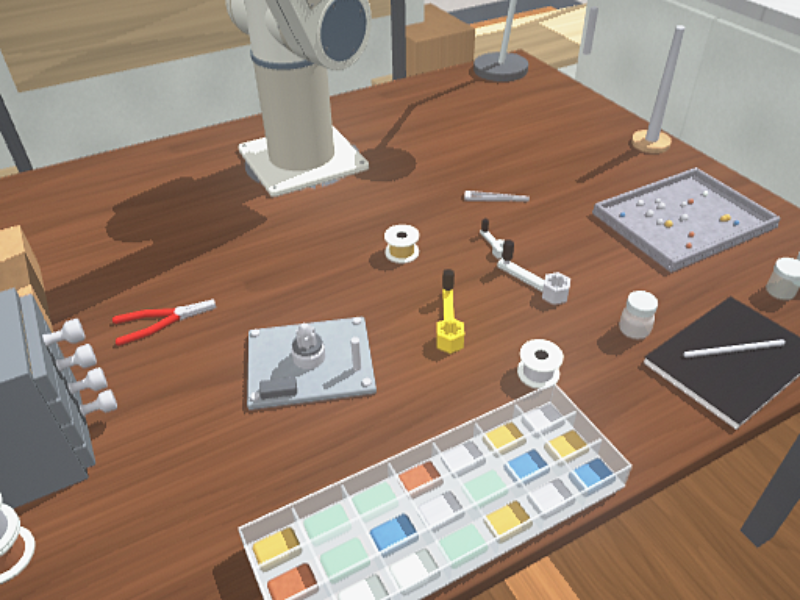

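View pics/2.png

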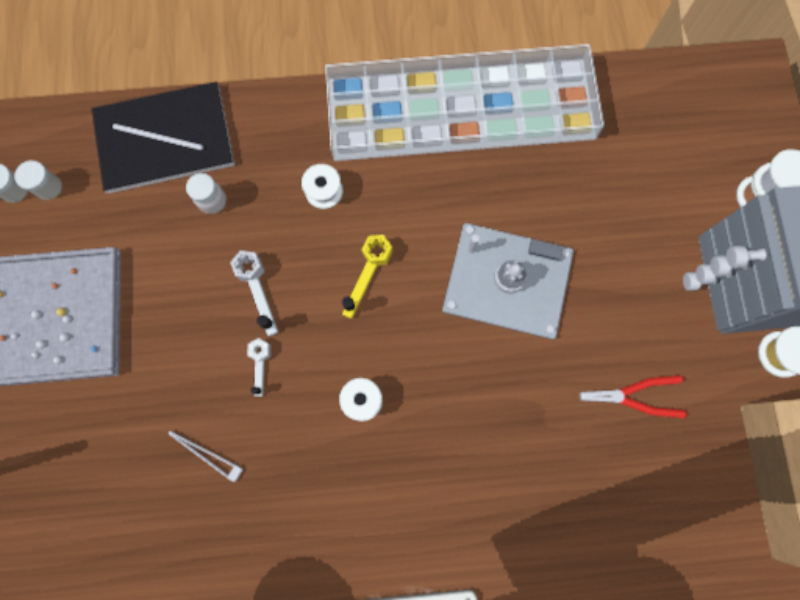

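```bash
python3 - <<'E'
from h import *
o=ctrl.get_obs();Rm=R.from_rotvec(o['orientation']).as_matrix();print(Rm.round(3))
b=dict(np.load('t.npz'));P=cloud(b)
print(b['pose'].round(3)[:3],b['K'][0])
# arm
def reg(x0,x1,y0,y1,z0,z1):
    m=(P[...,0]>x0)&(P[...,0]<x1)&(P[...,1]>y0)&(P[...,1]<y1)&(P[...,2]>z0)&(P[...,2]<z1);return P[m]
k=reg(480,660,130,260,25,36);print('hubtop',len(k),k.mean(0),k.min(0),k.max(0))
k=reg(480,660,130,260,45,64);print('knobtop',len(k),k.mean(0),k.min(0),k.max(0))
k=reg(480,600,130,260,8,18);print('bar',len(k),k.mean(0))
k=reg(400,680,-330,-80,60,82);print('high');
from scipy.cluster.vq import kmeans2
print(np.c_[k].round(0)[:60])
k=reg(400,680,-330,-80,7,16);r=cv2.minAreaRect(k[:,:2].astype(np.float32));print('plate',r,cv2.boxPoints(r))
f=b['frame'];s=f[140:220,130:300];cv2.imwrite('pics/3.png',cv2.resize(np.hstack([f[140:240,130:210],f[140:240,280:380]]),(720,400),interpolation=cv2.INTER_CUBIC))
E
```

```text
[[ 0.935  0.355  0.   ]
 [ 0.355 -0.935 -0.   ]
 [ 0.     0.    -1.   ]]
[[-9.10000e-02 -9.72000e-01  2.17000e-01  3.31241e+02]
 [-9.96000e-01  8.80000e-02 -2.40000e-02 -3.85310e+01]
 [ 5.00000e-03 -2.18000e-01 -9.76000e-01  9.33639e+02]] [387.85242067   0.         264.77083013]
hubtop 156 [604.83640957 193.18563085  29.55233665] [505.17402829 157.3054306   25.39644274] [630.41726503 217.36586492  34.93412892]
knobtop 54 [512.77925026 164.56726922  53.66591516] [505.02736982 156.9919875   45.03767451] [521.31548696 173.80855078  58.68457452]
bar 249 [544.52740687 177.70378172  12.26504735]
high
[[ 611. -156.   70.]
 [ 611. -158.   70.]
 [ 610. -160.   70.]
 [ 611. -163.   67.]
 [ 608. -155.   71.]
 [ 609. -158.   67.]
 [ 608. -160.   69.]
 [ 607. -162.   70.]
 [ 607. -165.   70.]
 [ 607. -153.   67.]
 [ 605. -155.   71.]
 [ 606. -157.   70.]
 [ 604. -159.   74.]
 [ 604. -162.   73.]
 [ 606. -165.   67.]
 [ 606. -153.   62.]
 [ 603. -155.   70.]
 [ 603. -157.   70.]
 [ 602. -159.   72.]
 [ 602. -162.   71.]
 [ 603. -155.   63.]
 [ 601. -157.   68.]
 [ 601. -159.   69.]
 [ 602. -162.  
[... 271 characters left out ...]
   63.]
 [ 559. -205.   74.]
 [ 558. -207.   75.]
 [ 557. -208.   79.]
 [ 557. -211.   78.]
 [ 558. -214.   74.]
 [ 556. -215.   81.]
 [ 558. -219.   74.]
 [ 560. -202.   63.]
 [ 558. -203.   70.]
 [ 555. -206.   78.]
 [ 555. -209.   77.]
 [ 555. -211.   78.]
 [ 555. -213.   77.]
 [ 554. -215.   78.]
 [ 554. -218.   78.]
 [ 557. -222.   67.]
 [ 558. -225.   63.]
 [ 555. -202.   72.]
 [ 553. -206.   77.]
 [ 553. -208.   78.]
 [ 552. -210.   79.]
 [ 552. -213.   77.]
 [ 553. -215.   75.]]
plate ((552.7979125976562, -211.61773681640625), (180.0901641845703, 149.8820343017578), 70.73503875732422) [[ 452.34415 -271.8947 ]
 [ 593.83325 -321.34637]
 [ 653.2517  -151.34076]
 [ 511.76257 -101.8891 ]]
```

View pics/3.png

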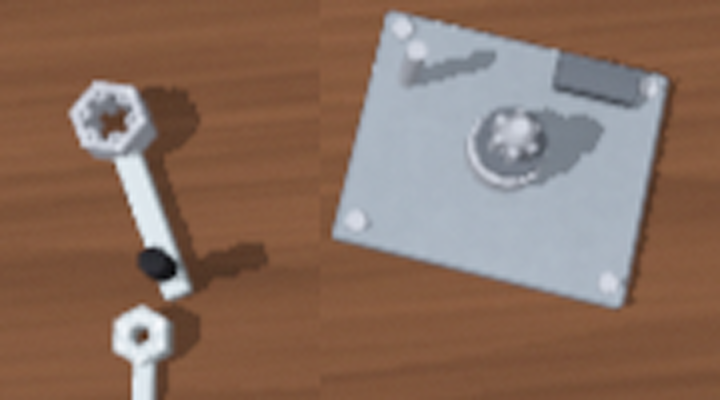

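Looking at the pictures: three things could be taken for the bending arm. The yellow long arm is at top px (241,160), the short silver arm at (165,224), and the silver long arm with the black knob at (157,170) to (170,206). The description fits the silver long one, and the crop confirms it with its grooved hexagonal hub. The bender is at (328,176), with its post towards upper left.

```bash
cat >> h.py <<'E'
def yawpose(yaw): # tool pointing down, tool x at world angle yaw deg
    a=np.radians(yaw);return np.array([[np.cos(a),np.sin(a),0],[np.sin(a),-np.cos(a),0],[0,0,-1]])
def plan(xyz,yaw,dyaw=None,n=1):
    o=ctrl.get_obs();p=np.array(o['ee_pos']);M=R.from_rotvec(o['orientation']).as_matrix()
    y0=np.degrees(np.arctan2(M[1,0],M[0,0]));d=(yaw-y0+180)%360-180 if dyaw is None else dyaw
    p0=p.copy()
    for i in range(1,n+1):
        t=p0+(np.array(xyz)-p0)*i/n;Rt=yawpose(y0+d*i/n) if i<n else yawpose(yaw)
        sh=np.round(M.T@(t-p),1);rv=np.round(R.from_matrix(M.T@Rt).as_rotvec(),3)
        print(sh.tolist(),rv.tolist());p=p+M@sh;M=M@R.from_rotvec(rv).as_matrix()
def st():
    o=ctrl.get_obs();M=R.from_rotvec(o['orientation']).as_matrix()
    print('t%.1f'%o['t'],np.round(o['ee_pos'],1),'yaw%.2f'%np.degrees(np.arctan2(M[1,0],M[0,0])),'z',M[:,2].round(3),'F',np.round(o['ft_force'],1),'M',np.round(o['moment'],2),'w%.1f g%.1f'%(o['width'],o['grasp_force']))
E
python3 -c "
from h import *
plan([600,193,190],198,177.2,6)"
```

```text
[104.9, -98.7, 5.4] [0.0, 0.0, -0.515]
[140.0, -34.3, 5.5] [0.0, 0.0, -0.516]
[138.6, 39.2, 5.4] [0.0, 0.0, -0.515]
[101.3, 102.4, 5.5] [-0.0, 0.0, -0.516]
[37.6, 139.1, 5.4] [-0.0, 0.0, -0.515]
[-35.8, 139.5, 5.5] [-0.0, 0.0, -0.516]
```

Emit:
{"fn": "servo_tool", "kwargs": {"deltas": [[[105,-99,5],[0,0,-0.515]],[[105,-99,5],[0,0,-0.515]],[[105,-99,5],[0,0,-0.515]],[[105,-99,5],[0,0,-0.515]],[[105,-99,5],[0,0,-0.515]]], "grip": -1}}

```text
t: 1.12
ee_pos: [285.8, -450.8, 217.5]
orientation: [-2.836, -1.346, -0.001]
ft_force: [-0.0, -0.2, 0.3]
width: 87.8
grasp_force: 0.0
```

Emit:
{"fn": "servo_tool", "kwargs": {"deltas": [[[140,-34,5],[0,0,-0.515]],[[140,-34,5],[0,0,-0.515]],[[140,-34,5],[0,0,-0.515]],[[140,-34,5],[0,0,-0.515]],[[140,-34,5],[0,0,-0.515]]]}}

```text
t: 1.53
ee_pos: [349.1, -322.9, 212.8]
orientation: [-2.403, -2.023, -0.001]
ft_force: [0.1, 0.4, -0.2]
width: 87.5
grasp_force: 0.0
```

Emit:
{"fn": "servo_tool", "kwargs": {"deltas": [[[139,39,5],[0,0,-0.515]],[[139,39,5],[0,0,-0.515]],[[139,39,5],[0,0,-0.515]],[[139,39,5],[0,0,-0.515]],[[139,39,5],[0,0,-0.515]]]}}

```text
t: 1.95
ee_pos: [412.7, -194.1, 207.9]
orientation: [1.811, 2.566, 0.001]
ft_force: [-0.1, 0.3, -0.1]
width: 87.7
grasp_force: 0.0
```

Emit:
{"fn": "servo_tool", "kwargs": {"deltas": [[[101,102,5],[0,0,-0.515]],[[101,102,5],[0,0,-0.515]],[[101,102,5],[0,0,-0.515]],[[101,102,5],[0,0,-0.515]],[[101,102,5],[0,0,-0.515]]]}}

```text
t: 2.37
ee_pos: [476.2, -65.5, 202.9]
orientation: [1.1, 2.941, 0.001]
ft_force: [0.4, -0.5, -0.2]
width: 88.0
grasp_force: 0.0
```

Emit:
{"fn": "servo_tool", "kwargs": {"deltas": [[[38,139,5],[0,0,-0.515]],[[38,139,5],[0,0,-0.515]],[[38,139,5],[0,0,-0.515]],[[38,139,5],[0,0,-0.515]],[[38,139,5],[0,0,-0.515]]]}}

```text
t: 2.78
ee_pos: [539.4, 64.0, 197.8]
orientation: [0.317, 3.124, 0.0]
ft_force: [-0.0, -0.1, -0.0]
width: 88.0
grasp_force: 0.0
```

Emit:
{"fn": "servo_tool", "kwargs": {"deltas": [[[-36,139,5],[0,0,-0.515]],[[-36,139,5],[0,0,-0.515]],[[-36,139,5],[0,0,-0.515]],[[-36,139,5],[0,0,-0.515]],[[-36,139,5],[0,0,-0.515]]]}}

```text
t: 3.2
ee_pos: [602.7, 192.5, 192.5]
orientation: [-0.487, 3.102, -0.0]
ft_force: [-0.1, -0.3, -0.4]
width: 88.0
grasp_force: 0.0
```

```bash
python3 - <<'E'
from h import *
st()
w=get_image('wrist');np.savez('w1.npz',**w);cv2.imwrite('pics/4.png',w['frame'])
print(w['pose'].round(3)[:3],w['K'].round(1).tolist());print(np.round(ctrl.get_obs()['qpos'],2))
for q in('bending_arm','short_arm','knob','bore_top'):
    for r in finder.search_frame(q,w)[:3]: print(q,round(r['score'],2),np.round(np.array(r['rect'])*[512,384,512,384]))
E
```

```text
t3.2 [602.7 192.5 192.5] yaw-162.15 z [ 0.002  0.    -1.   ] F [-0.1 -0.3 -0.4] M [ 0.09 -0.04  0.04] w88.0 g0.0
[[-3.06000e-01  9.21000e-01  2.39000e-01  5.36562e+02]
 [ 9.52000e-01  2.97000e-01  7.60000e-02  1.72475e+02]
 [-1.00000e-03  2.51000e-01 -9.68000e-01  3.54968e+02]] [[314.1, 0.0, 256.3], [0.0, 314.1, 193.5], [0.0, 0.0, 1.0]]
[ 0.29  0.47  1.64 -0.    1.04 -1.59]
bending_arm 0.79 [ 96. 101. 113. 111.]
bending_arm 0.59 [259. 142.  37. 135.]
bending_arm 0.57 [293.  39.  44.  78.]
short_arm 0.96 [292.  38.  44.  74.]
knob 0.88 [257. 143.  41. 132.]
knob 0.77 [ 96. 101. 111. 111.]
bore_top 0.84 [ 97. 101. 108. 109.]
bore_top 0.71 [256. 142.  42. 130.]
```

View pics/4.png

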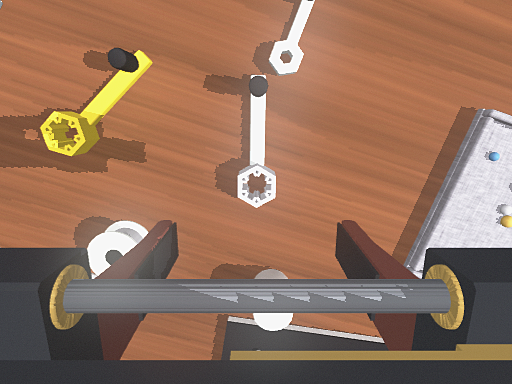

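```bash
python3 - <<'E'
from h import *
w=dict(np.load('w1.npz'));P=cloud(w)
v,u=np.mgrid[:384,:512]
def reg(c,r,z0,z1):
    m=(abs(u-c[0])<r)&(abs(v-c[1])<r)&(P[...,2]>z0)&(P[...,2]<z1);return P[m]
k=reg((257,186),30,26,34);h=cv2.convexHull(k[:,:2].astype(np.float32));M=cv2.moments(h);c=np.array([M['m10'],M['m01']])/M['m00'];print('hub',c,M['m00'],np.median(k[:,2]),cv2.minAreaRect(h))
n=reg((258,86),15,50,60);kc=n.mean(0);d=kc[:2]-c;print('knob',kc,np.degrees(np.arctan2(d[1],d[0])),np.linalg.norm(d))
bar=reg((258,135),20,8,16);q=cv2.fitLine(bar[:,:2].astype(np.float32),cv2.DIST_HUBER,0,.01,.01).ravel();ang=np.degrees(np.arctan2(q[1],q[0]));print('bar',ang,q)
# side check of hub centre along normal to bar
e=q[:2];print('lat off of hub from bar line',np.cross(e,c-q[2:]))
ang=ang if ang<-90 or ang>90 else ang-180
plan([c[0],c[1],80],ang)
E
```

```text
hub [609.34177231 195.64207046] 1368.8757145958953 30.44744409044017 ((609.3321533203125, 195.38485717773438), (45.18946838378906, 40.0411491394043), 77.13504791259766)
knob [514.05920072 166.46508698  56.01839876] -162.97460913443936 99.64971055101229
bar 17.901596 [9.5158583e-01 3.0738315e-01 5.5932208e+02 1.8011172e+02]
lat off of hub from bar line -0.5967529949438273
[-10.8, 2.8, 112.7] [-0.0, -0.001, -0.007]<stdin>:10: DeprecationWarning: Arrays of 2-dimensional vectors are deprecated. Use arrays of 3-dimensional vectors instead. (deprecated in NumPy 2.0)
```

Emit:
{"fn": "servo_tool", "kwargs": {"deltas": [[[-11,3,40],[0,0,-0.007]],[[-11,3,80],[0,0,-0.007]],[[-11,3,112],[0,0,-0.007]],[[-11,3,112],[0,0,-0.007]],[[-11,3,112],[0,0,-0.007]]]}}

```text
t: 3.87
ee_pos: [608.6, 196.9, 79.7]
orientation: [0.493, -3.099, 0.001]
ft_force: [0.2, -0.3, 0.2]
width: 87.3
grasp_force: 0.0
```

```bash
python3 - <<'E'
from h import *
st()
w=get_image('wrist');np.savez('w2.npz',**w)
P=cloud(w);v,u=np.mgrid[:384,:512]
cv2.imwrite('pics/5.png',w['frame'])
m=(np.hypot(P[...,0]-609,P[...,1]-195.6)<32)&(P[...,2]>26)&(P[...,2]<34)
k=P[m];h=cv2.convexHull(k[:,:2].astype(np.float32));print(len(k),cv2.minAreaRect(h),cv2.contourArea(h))
E
```

```text
t3.9 [608.6 196.9  79.7] yaw-161.94 z [-0.004 -0.001 -1.   ] F [ 0.2 -0.3  0.2] M [ 0.03 -0.16 -0.03] w87.3 g0.0
1666 ((609.0474853515625, 195.62136840820312), (45.555564880371094, 40.02793884277344), 16.8082332611084) 1393.027449327521
```

View pics/5.png

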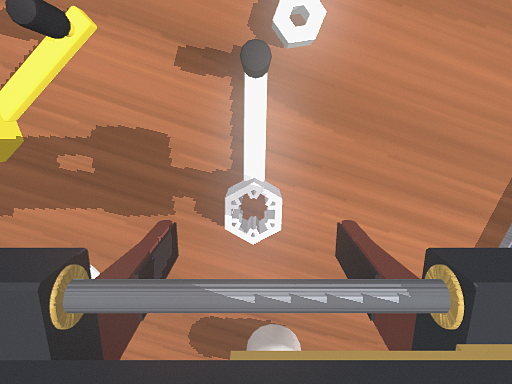

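Emit:
{"fn": "servo_tool", "kwargs": {"deltas": [[[0,-1.4,35],[0,0,0.01]],[[0,-1.4,60],[0,0,0.01]],[[0,-1.4,72],[0,0,0.01]],[[0,-1.4,73],[0,0,0.01]],[[0,-1.4,73],[0,0,0.01]]]}}

```text
t: 4.33
ee_pos: [611.3, 197.4, 9.2]
orientation: [-0.481, 3.103, 0.0]
ft_force: [0.9, -0.2, 1.0]
width: 87.7
grasp_force: 0.0
```

Emit:
{"fn": "servo_tool", "kwargs": {"deltas": [[[0,0,0],[0,0,0]],[[0,0,0],[0,0,0]],[[0,0,0],[0,0,0]],[[0,0,0],[0,0,0]],[[0,0,0],[0,0,0]]], "grip": 1}}

```text
t: 4.75
ee_pos: [610.7, 197.4, 8.4]
orientation: [-0.482, 3.103, 0.0]
ft_force: [-0.1, 0.5, -0.6]
width: 57.8
grasp_force: 0.0
```

Emit:
{"fn": "servo_tool", "kwargs": {"deltas": [[[0,0,0],[0,0,0]],[[0,0,0],[0,0,0]],[[0,0,0],[0,0,0]],[[0,0,0],[0,0,0]],[[0,0,0],[0,0,0]]]}}

```text
t: 5.17
ee_pos: [610.4, 197.2, 7.7]
orientation: [-0.482, 3.104, -0.0]
ft_force: [0.4, -0.7, 1.6]
width: 40.1
grasp_force: 29.9
```

```bash
python3 -c "
from h import *
st()"
```

```text
t5.2 [610.4 197.2   7.7] yaw-162.34 z [ 0. -0. -1.] F [ 0.4 -0.7  1.6] M [-0.12 -0.2   0.02] w40.1 g29.9
```

Emit:
{"fn": "servo_tool", "kwargs": {"deltas": [[[0,0,-25],[0,0,0]],[[0,0,-60],[0,0,0]],[[0,0,-95],[0,0,0]],[[0,0,-125],[0,0,0]],[[0,0,-130],[0,0,0]]]}}

```text
t: 5.58
ee_pos: [613.0, 198.2, 142.8]
orientation: [-0.481, 3.097, 0.002]
ft_force: [1.0, 0.1, -2.1]
width: 39.8
grasp_force: 29.9
```

Emit:
{"fn": "servo_tool", "kwargs": {"deltas": [[[0,0,0],[0,0,0]],[[0,0,0],[0,0,0]]]}}

```text
t: 5.75
ee_pos: [609.4, 197.0, 136.4]
orientation: [0.482, -3.103, 0.0]
ft_force: [-0.6, 0.8, -3.4]
width: 39.6
grasp_force: 29.9
```

```bash
python3 - <<'E'
from h import *
st();plan([555,-212,140],160.75,None,3)
w=get_image('wrist');np.savez('w3.npz',**w)
P=cloud(w);o=ctrl.get_obs();M=R.from_rotvec(o['orientation']).as_matrix()
L=(P-np.array(o['ee_pos']))@M
m=(np.hypot(L[...,0],L[...,1])<30)&(L[...,2]>-27)&(L[...,2]<-18);m[230:]=0
k=L[m];h=cv2.convexHull(k[:,:2].astype(np.float32));print(len(k),cv2.minAreaRect(h),cv2.contourArea(h))
m=(L[...,0]>85)&(L[...,0]<115)&(abs(L[...,1])<15)&(L[...,2]<-42)&(L[...,2]>-55);print('knob',m.sum(),L[m].mean(0))
E
```

```text
t5.8 [609.4 197.  136.4] yaw-162.34 z [-0.002 -0.    -1.   ] F [-0.6  0.8 -3.4] M [ 0.06 -0.11  0.  ] w39.6 g29.9
[58.6, -124.4, -1.1] [-0.0, -0.002, 0.215]
[30.8, -134.1, -1.2] [0.0, 0.0, 0.214]
[1.6, -137.5, -1.2] [0.0, 0.0, 0.215]
925 ((18.846698760986328, 1.0969409942626953), (11.7999267578125, 39.72323989868164), 0.0015653816517442465) 247.38583178351968
knob 1836 [ 98.41715733   0.26966758 -48.65956965]
```

```bash
python3 -c "
from h import *
plan([599,-291,165],160.75,None,4)"
```

```text
[39.4, -115.5, -7.2] [-0.0, -0.003, 0.161]
[20.3, -120.2, -7.4] [-0.0, -0.0, 0.161]
[0.8, -122.0, -7.3] [-0.0, -0.0, 0.161]
[-18.8, -120.6, -7.4] [-0.0, -0.0, 0.161]
```

Emit:
{"fn": "servo_tool", "kwargs": {"deltas": [[[39,-115,-7],[0,0,0.161]],[[39,-115,-7],[0,0,0.161]],[[39,-115,-7],[0,0,0.161]],[[39,-115,-7],[0,0,0.161]],[[39,-115,-7],[0,0,0.161]]]}}

```text
t: 6.22
ee_pos: [606.6, 73.8, 142.3]
orientation: [0.225, -3.129, 0.0]
ft_force: [0.3, 0.4, -2.0]
width: 39.7
grasp_force: 29.9
```

Emit:
{"fn": "servo_tool", "kwargs": {"deltas": [[[20,-120,-7],[0,0,0.161]],[[20,-120,-7],[0,0,0.161]],[[20,-120,-7],[0,0,0.161]],[[20,-120,-7],[0,0,0.161]],[[20,-120,-7],[0,0,0.161]]]}}

```text
t: 6.63
ee_pos: [605.3, -46.4, 150.2]
orientation: [-0.025, -3.139, -0.001]
ft_force: [0.0, 0.4, -2.8]
width: 39.5
grasp_force: 29.9
```

Emit:
{"fn": "servo_tool", "kwargs": {"deltas": [[[1,-122,-7],[0,0,0.161]],[[1,-122,-7],[0,0,0.161]],[[1,-122,-7],[0,0,0.161]],[[1,-122,-7],[0,0,0.161]],[[1,-122,-7],[0,0,0.161]]]}}

```text
t: 7.05
ee_pos: [603.2, -167.5, 157.6]
orientation: [-0.276, -3.128, -0.001]
ft_force: [0.1, 0.8, -2.3]
width: 39.6
grasp_force: 29.9
```

Emit:
{"fn": "servo_tool", "kwargs": {"deltas": [[[-19,-121,-7],[0,0,0.161]],[[-19,-121,-7],[0,0,0.161]],[[-19,-121,-7],[0,0,0.161]],[[-19,-121,-7],[0,0,0.161]],[[-19,-121,-7],[0,0,0.161]]]}}

```text
t: 7.47
ee_pos: [601.1, -289.4, 164.7]
orientation: [-0.526, -3.096, -0.002]
ft_force: [0.7, 0.3, -2.1]
width: 40.1
grasp_force: 29.9
```

Emit:
{"fn": "servo_tool", "kwargs": {"deltas": [[[0,0,0],[0,0,0]],[[0,0,0],[0,0,0]]]}}

```text
t: 7.63
ee_pos: [600.9, -287.5, 164.9]
orientation: [-0.521, -3.096, -0.002]
ft_force: [-0.1, 1.1, -1.9]
width: 39.4
grasp_force: 29.9
```

```bash
python3 - <<'E'
from h import *
st()
w=get_image('wrist');np.savez('w4.npz',**w)
f=w['frame'];cv2.imwrite('pics/6.png',cv2.resize(f,(800,600),interpolation=cv2.INTER_CUBIC))
P=cloud(w);m=(np.hypot(P[...,0]-552.8,P[...,1]+211.6)<20)&(P[...,2]>60)&(P[...,2]<85);print(m.sum())
k=P[m];
for z0,z1 in((60,66),(66,70),(70,74),(74,77),(77,81)):
    q=k[(k[:,2]>z0)&(k[:,2]<=z1)];print(z0,len(q),q.mean(0).round(1),q.min(0).round(1),q.max(0).round(1))
E
```

```text
t7.6 [ 600.9 -287.5  164.9] yaw160.90 z [-0.002  0.001 -1.   ] F [-0.1  1.1 -1.9] M [ 0.03 -0.16 -0.01] w39.4 g29.9
757
60 220 [ 552.2 -213.4   64. ] [ 539.4 -225.4   60.1] [ 567.1 -197.2   66. ]
66 27 [ 551.2 -218.1   67.4] [ 542.8 -221.    66. ] [ 563.7 -203.4   70. ]
70 159 [ 552.3 -213.2   72.6] [ 543.7 -221.2   70. ] [ 563.1 -201.4   74. ]
74 168 [ 553.2 -212.1   75.5] [ 544.5 -219.6   74. ] [ 561.7 -202.6   77. ]
77 183 [ 553.3 -211.5   78.4] [ 547.5 -217.2   77.1] [ 559.1 -205.3   80.1]
```

View pics/6.png

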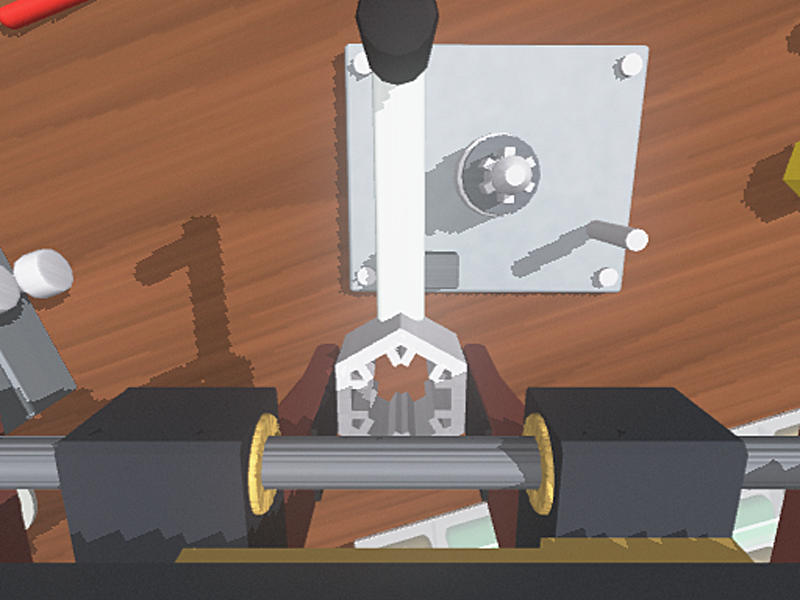

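```bash
python3 - <<'E'
from h import *
st()
w=dict(np.load('w4.npz'));P=cloud(w);f=w['frame']
A=np.array([553.2,-211.4]);d=P[...,:2]-A;r=np.hypot(d[...,0],d[...,1]);th=np.degrees(np.arctan2(d[...,1],d[...,0]))
m=(r>10.8)&(r<14.5)&(P[...,2]>61.5)&(P[...,2]<66.5)
t=th[m];print(m.sum(),'tooth mod60',np.degrees(np.angle(np.exp(6j*np.radians(t)).mean()))/6, abs(np.exp(6j*np.radians(t)).mean()))
print(np.histogram(t%60,12,(0,60))[0]);print(np.histogram(t,36,(-180,180))[0])
o=ctrl.get_obs();M=R.from_rotvec(o['orientation']).as_matrix()
L=(P-np.array(o['ee_pos']))@M
u,v=np.meshgrid(range(512),range(384))
top=(abs(L[...,2]+22.3)<1.5)&(u>205)&(u<305)&(v>200)&(v<285)
k=L[top];print('top z',np.median(k[:,2]),'x',k[:,0].min(),np.percentile(k[:,0],99),k[:,0].max(),'y',k[:,1].min(),k[:,1].max())
# fit front edges: for y bins max x
for y in range(-20,21,4):
    q=k[abs(k[:,1]-y)<2];print(y,len(q),q[:,0].max().round(1) if len(q) else '')
a=cv2.resize(f[195:285,205:305],(400,360),interpolation=cv2.INTER_CUBIC);b=cv2.resize(f[75:147,285:365],(400,360),interpolation=cv2.INTER_CUBIC)
cv2.imwrite('pics/7.png',np.hstack([a,b]))
# overlay check pixels: predicted hub outline with cx=0
E
```

```text
t7.7 [ 601.  -287.7  165.1] yaw160.91 z [-0.001  0.001 -1.   ] F [-0.1 -0.4 -2.9] M [ 0.06 -0.17 -0.02] w39.7 g29.9
162 tooth mod60 -17.05397374850655 0.7327428105888457
[ 0  0  0  0  0  2 29 32 30 31 34  4]
[ 0  0  0 10 12  7  0  0  0 11 12  7  0  0  0 12  9  8  0  0  0  9  9  4
  0  0  0  8  9  5  0  0  2 11 10  7]
top z -22.56840582452051 x -10.726808569035045 24.186225011930002 25.644323390221956 y -23.88095170463629 23.099953304014083
-20 172 14.9
-16 378 17.1
-12 313 19.5
-8 153 22.0
-4 127 24.2
0 181 25.6
4 160 24.5
8 118 22.1
12 320 19.9
16 342 17.9
20 243 15.6
```

View pics/7.png

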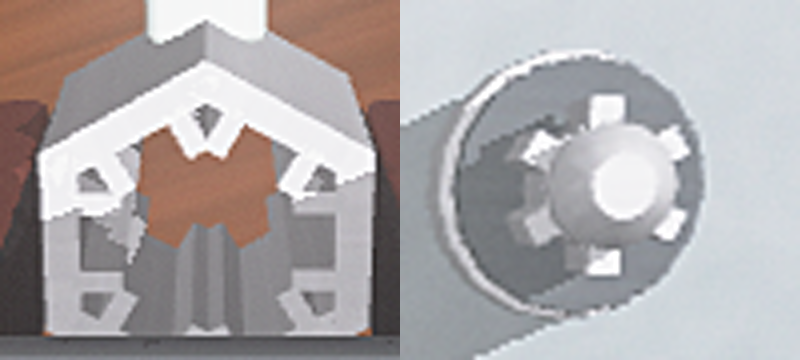

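```bash
python3 -c "
from h import *
plan([554.6,-212.7,125],145)"
```

```text
[68.3, 55.6, 40.2] [0.0, -0.001, 0.278]
```

Emit:
{"fn": "servo_tool", "kwargs": {"deltas": [[[25,20,10],[0,0,0.1]],[[50,40,28],[0,0,0.2]],[[68.3,55.6,40],[0,0,0.278]],[[68.3,55.6,40],[0,0,0.278]],[[68.3,55.6,40],[0,0,0.278]]]}}

```text
t: 8.1
ee_pos: [553.9, -212.7, 125.1]
orientation: [-0.943, -2.995, -0.0]
ft_force: [-0.1, 0.4, -1.9]
width: 39.9
grasp_force: 29.9
```

Emit:
{"fn": "servo_tool", "kwargs": {"deltas": [[[0,0,0],[0,0,0]],[[0,0,0],[0,0,0]],[[0,0,0],[0,0,0]]]}}

```text
t: 8.35
ee_pos: [555.8, -215.9, 126.4]
orientation: [0.948, 2.993, -0.0]
ft_force: [-0.4, -0.5, -2.8]
width: 39.7
grasp_force: 29.9
```

```bash
python3 -c "
from h import *
st();plan([554.6,-212.7,95],145)"
```

```text
t8.3 [ 555.8 -215.9  126.4] yaw144.85 z [ 0.002 -0.001 -1.   ] F [-0.4 -0.5 -2.8] M [ 0.04 -0.18  0.02] w39.7 g29.9
[2.9, 1.9, 31.4] [0.0, 0.002, -0.003]
```

Emit:
{"fn": "servo_tool", "kwargs": {"deltas": [[[0,0,0],[0,0,0]]]}}

```text
t: 8.43
ee_pos: [555.4, -215.9, 126.1]
orientation: [0.949, 2.994, -0.0]
ft_force: [-0.1, 0.2, -2.3]
width: 39.7
grasp_force: 29.9
```

Emit:
{"fn": "servo_tool", "kwargs": {"deltas": [[[0,0,0],[0,0,0]]]}}

```text
t: 8.52
ee_pos: [555.0, -215.7, 125.9]
orientation: [0.949, 2.994, -0.0]
ft_force: [-0.0, -1.1, -1.9]
width: 39.8
grasp_force: 29.9
```

Emit:
{"fn": "servo_tool", "kwargs": {"deltas": [[[0,0,0],[0,0,0]]]}}

```text
t: 8.6
ee_pos: [554.8, -215.6, 125.8]
orientation: [0.95, 2.994, 0.0]
ft_force: [-0.3, -0.0, -3.1]
width: 39.7
grasp_force: 29.9
```

Emit:
{"fn": "servo_tool", "kwargs": {"deltas": [[[0,0,0],[0,0,0]]]}}

```text
t: 8.68
ee_pos: [554.7, -215.5, 125.7]
orientation: [0.95, 2.995, -0.0]
ft_force: [-0.1, 0.2, -2.7]
width: 40.1
grasp_force: 29.9
```

Emit:
{"fn": "servo_tool", "kwargs": {"deltas": [[[1.5,2.2,15],[0,0,0]],[[1.5,2.2,25],[0,0,0]],[[1.5,2.2,30],[0,0,0]],[[1.5,2.2,30],[0,0,0]],[[1.5,2.2,30],[0,0,0]]]}}

```text
t: 9.1
ee_pos: [554.5, -212.5, 95.3]
orientation: [-0.949, -2.994, -0.0]
ft_force: [-0.0, 0.8, -2.1]
width: 40.0
grasp_force: 29.9
```

Emit:
{"fn": "servo_tool", "kwargs": {"deltas": [[[0,0,0],[0,0,0]],[[0,0,0],[0,0,0]],[[0,0,0],[0,0,0]],[[0,0,0],[0,0,0]],[[0,0,0],[0,0,0]]]}}

```text
t: 9.52
ee_pos: [554.9, -212.6, 96.0]
orientation: [0.949, 2.994, -0.0]
ft_force: [0.4, 0.1, -3.1]
width: 39.7
grasp_force: 29.9
```

```bash
python3 - <<'E'
from h import *
st()
w=get_image('wrist');f=w['frame'];np.savez('w5.npz',**w)
cv2.imwrite('pics/8.png',cv2.resize(f[120:300,150:360],(700,600),interpolation=cv2.INTER_CUBIC))
E
```

```text
t9.5 [ 554.9 -212.6   96. ] yaw144.83 z [ 0. -0. -1.] F [ 0.4  0.1 -3.1] M [-0.07 -0.18 -0.  ] w39.7 g29.9
```

View pics/8.png

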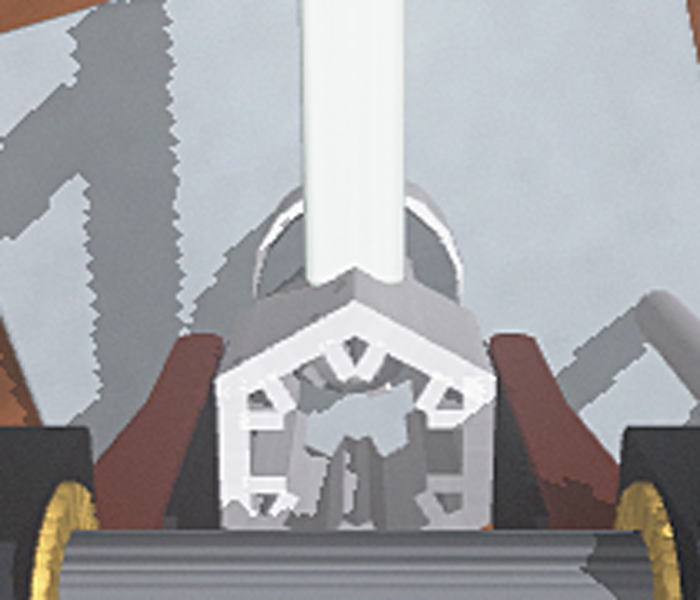

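Emit:
{"fn": "servo_tool", "kwargs": {"deltas": [[[0,0,6],[0,0,0]],[[0,0,12],[0,0,0]],[[0,0,16],[0,0,0]],[[0,0,18],[0,0,0]],[[0,0,18],[0,0,0]]]}}

```text
t: 9.98
ee_pos: [554.1, -212.3, 76.7]
orientation: [-0.949, -2.993, -0.0]
ft_force: [-0.2, 0.1, -2.6]
width: 40.0
grasp_force: 29.9
```

Emit:
{"fn": "servo_tool", "kwargs": {"deltas": [[[0,0,1],[0,0,0]],[[0,0,2],[0,0,0]],[[0,0,3],[0,0,0]],[[0,0,3],[0,0,0]],[[0,0,3],[0,0,0]]]}}

```text
t: 10.4
ee_pos: [554.7, -212.6, 74.7]
orientation: [0.949, 2.995, 0.0]
ft_force: [0.4, 0.4, -1.7]
width: 40.2
grasp_force: 29.9
```

Emit:
{"fn": "servo_tool", "kwargs": {"deltas": [[[0,0,1],[0,0,0]],[[0,0,2],[0,0,0]],[[0,0,2],[0,0,0]]]}}

```text
t: 10.65
ee_pos: [554.6, -212.5, 72.5]
orientation: [-0.949, -2.995, -0.0]
ft_force: [0.3, -0.8, -3.3]
width: 39.7
grasp_force: 29.9
```

Emit:
{"fn": "servo_tool", "kwargs": {"deltas": [[[0,0,0.5],[0,0,0]],[[0,0,1],[0,0,0]],[[0,0,1],[0,0,0]]]}}

```text
t: 10.9
ee_pos: [554.7, -212.6, 71.7]
orientation: [0.949, 2.995, 0.0]
ft_force: [-0.6, -0.0, -1.7]
width: 39.8
grasp_force: 29.9
```

Emit:
{"fn": "servo_tool", "kwargs": {"deltas": [[[0,0,0.5],[0,0,0]],[[0,0,0.5],[0,0,0]],[[0,0,0.5],[0,0,0]]]}}

```text
t: 11.15
ee_pos: [554.8, -212.6, 71.6]
orientation: [0.949, 2.994, -0.0]
ft_force: [-1.4, -0.1, 3.8]
width: 39.7
grasp_force: 29.9
```

Emit:
{"fn": "servo_tool", "kwargs": {"deltas": [[[0,0,0.5],[0,0,0]],[[0,0,0.5],[0,0,0]],[[0,0,0.5],[0,0,0]]]}}

```text
t: 11.4
ee_pos: [554.8, -212.6, 71.4]
orientation: [0.949, 2.994, -0.0]
ft_force: [-2.6, 0.3, 8.0]
width: 39.4
grasp_force: 29.9
```

Emit:
{"fn": "servo_tool", "kwargs": {"deltas": [[[0,0,0],[0,0,0.03]],[[0,-0.1,0],[0,0,0.06]],[[0,-0.2,0],[0,0,0.09]],[[0,-0.2,0],[0,0,0.12]],[[0,-0.2,0],[0,0,0.12]]]}}

```text
t: 11.82
ee_pos: [554.9, -212.7, 70.7]
orientation: [1.128, 2.931, 0.0]
ft_force: [1.1, 0.3, -2.3]
width: 39.5
grasp_force: 29.9
```

Emit:
{"fn": "servo_tool", "kwargs": {"deltas": [[[0,0,0.2],[0,0,0.02]],[[0,-0.1,0.2],[0,0,0.04]],[[0,-0.1,0.2],[0,0,0.06]],[[0,-0.1,0.2],[0,0,0.06]],[[0,-0.1,0.2],[0,0,0.06]]]}}

```text
t: 12.23
ee_pos: [554.4, -212.7, 70.3]
orientation: [-1.214, -2.897, 0.0]
ft_force: [1.0, 0.3, -2.2]
width: 39.8
grasp_force: 29.9
```

```bash
python3 -c "
from h import *
st()"
```

```text
t12.2 [ 554.4 -212.7   70.3] yaw134.53 z [-0.  0. -1.] F [ 1.   0.3 -2.2] M [ 0.03 -0.13 -0.01] w39.8 g29.9
```

Emit:
{"fn": "servo_tool", "kwargs": {"deltas": [[[0,0,1],[0,0,0.025]],[[0,0,2],[0,0,0.025]],[[0,0,3],[0,0,0.025]],[[0,0,4],[0,0,0.025]],[[0,0,4],[0,0,0.025]]]}}

```text
t: 12.65
ee_pos: [554.3, -212.7, 66.2]
orientation: [-1.25, -2.882, 0.0]
ft_force: [-0.2, -0.3, -2.0]
width: 39.7
grasp_force: 29.9
```

Emit:
{"fn": "servo_tool", "kwargs": {"deltas": [[[0,0,1],[0,0,0]],[[0,0,2],[0,0,0]],[[0,0,3],[0,0,0]],[[0,0,4],[0,0,0]],[[0,0,4],[0,0,0]]]}}

```text
t: 13.07
ee_pos: [554.4, -212.7, 62.2]
orientation: [-1.25, -2.882, -0.0]
ft_force: [0.6, -0.1, -2.7]
width: 39.7
grasp_force: 29.9
```

Emit:
{"fn": "servo_tool", "kwargs": {"deltas": [[[0,0,1],[0,0,0]],[[0,0,2],[0,0,0]],[[0,0,3],[0,0,0]],[[0,0,4],[0,0,0]],[[0,0,4],[0,0,0]]]}}

```text
t: 13.48
ee_pos: [554.4, -212.7, 58.2]
orientation: [-1.25, -2.882, -0.0]
ft_force: [0.2, -0.4, -2.1]
width: 40.2
grasp_force: 29.9
```

```bash
python3 -c "
from h import *
st()"
```

```text
t13.5 [ 554.4 -212.7   58.2] yaw133.09 z [-0.  0. -1.] F [ 0.2 -0.4 -2.1] M [-0.08 -0.09 -0.06] w40.2 g29.9
```

Emit:
{"fn": "servo_tool", "kwargs": {"deltas": [[[0,0,1],[0,0,0]],[[0,0,2],[0,0,0]],[[0,0,3],[0,0,0]],[[0,0,4],[0,0,0]],[[0,0,5],[0,0,0]]]}}

```text
t: 13.9
ee_pos: [554.5, -212.8, 53.4]
orientation: [-1.25, -2.882, 0.0]
ft_force: [1.0, -0.3, -2.0]
width: 40.0
grasp_force: 29.9
```

Emit:
{"fn": "servo_tool", "kwargs": {"deltas": [[[0,0,1],[0,0,0]],[[0,0,2],[0,0,0]],[[0,0,3],[0,0,0]],[[0,0,3.3],[0,0,0]],[[0,0,3.3],[0,0,0]]]}}

```text
t: 14.32
ee_pos: [554.5, -212.8, 50.2]
orientation: [-1.25, -2.882, 0.0]
ft_force: [-0.4, 0.5, 0.0]
width: 39.8
grasp_force: 29.9
```

Emit:
{"fn": "servo_tool", "kwargs": {"deltas": [[[0,0,0],[0,0,0]],[[0,0,0],[0,0,0]]]}}

```text
t: 14.48
ee_pos: [554.5, -212.8, 50.3]
orientation: [1.251, 2.882, -0.0]
ft_force: [-0.9, 0.2, -1.0]
width: 39.6
grasp_force: 29.9
```

```bash
python3 -c "
from h import *
st();print(np.round(ctrl.get_obs()['qpos'],2))
c=np.array([1.9,.3])
for k in (.3,.6): 
  q=np.array([[np.cos(k),-np.sin(k)],[np.sin(k),np.cos(k)]]);print(k,c-q@c)"
```

```text
t14.5 [ 554.5 -212.8   50.3] yaw133.09 z [ 0. -0. -1.] F [-0.9  0.2 -1. ] M [-0.03 -0.02  0.01] w39.6 g29.9
[-0.39  0.62  1.79 -0.    0.74 -1.14]
0.3 [ 0.17351673 -0.54808934]
0.6 [ 0.50125507 -1.02042138]
```

Emit:
{"fn": "servo_tool", "kwargs": {"deltas": [[[0,-0.1,0.6],[0,0,0.06]],[[0.1,-0.2,0.6],[0,0,0.12]],[[0.1,-0.3,0.6],[0,0,0.18]],[[0.1,-0.4,0.6],[0,0,0.24]],[[0.2,-0.5,0.6],[0,0,0.3]]]}}

```text
t: 14.9
ee_pos: [554.9, -212.8, 49.8]
orientation: [1.67, 2.659, 0.001]
ft_force: [1.9, 2.9, -1.5]
width: 39.5
grasp_force: 30.0
```

```bash
python3 -c "
from h import *
st()"
```

```text
t14.9 [ 554.9 -212.8   49.8] yaw115.74 z [ 0.002 -0.    -1.   ] F [ 1.9  2.9 -1.5] M [ 0.39 -0.5   0.12] w39.5 g30.0
```

Emit:
{"fn": "servo_tool", "kwargs": {"deltas": [[[0,-0.1,0],[0,0,0.06]],[[0.1,-0.2,0],[0,0,0.12]],[[0.1,-0.3,0],[0,0,0.18]],[[0.1,-0.4,0],[0,0,0.24]],[[0.2,-0.5,0],[0,0,0.3]]]}}

```text
t: 15.32
ee_pos: [554.6, -212.8, 49.9]
orientation: [2.049, 2.38, 0.002]
ft_force: [3.7, 2.7, -2.9]
width: 39.9
grasp_force: 30.0
```

Emit:
{"fn": "servo_tool", "kwargs": {"deltas": [[[0,-0.1,0],[0,0,0.06]],[[0.1,-0.2,0],[0,0,0.12]],[[0.1,-0.3,0],[0,0,0.18]],[[0.1,-0.4,0],[0,0,0.24]],[[0.2,-0.5,0],[0,0,0.3]]]}}

```text
t: 15.73
ee_pos: [554.3, -212.8, 49.9]
orientation: [2.381, 2.047, 0.003]
ft_force: [4.0, 2.1, -3.1]
width: 39.9
grasp_force: 30.0
```

```bash
python3 -c "
from h import *
st()"
```

```text
t15.7 [ 554.3 -212.8   49.9] yaw81.36 z [ 0.003 -0.    -1.   ] F [ 4.   2.1 -3.1] M [ 0.24 -0.73  0.14] w39.9 g30.0
```

Emit:
{"fn": "servo_tool", "kwargs": {"deltas": [[[0,-0.1,0],[0,0,0.06]],[[0.1,-0.2,0],[0,0,0.12]],[[0.1,-0.3,0],[0,0,0.18]],[[0.1,-0.4,0],[0,0,0.24]],[[0.2,-0.5,0],[0,0,0.3]]]}}

```text
t: 16.15
ee_pos: [554.1, -212.7, 49.9]
orientation: [2.66, 1.668, 0.003]
ft_force: [4.6, 1.3, -3.7]
width: 39.7
grasp_force: 30.0
```

Emit:
{"fn": "servo_tool", "kwargs": {"deltas": [[[0,-0.1,0],[0,0,0.03]],[[0,-0.1,0],[0,0,0.06]],[[0,-0.1,0],[0,0,0.06]],[[0,-0.1,0],[0,0,0.06]],[[0,-0.1,0],[0,0,0.06]]]}}

```text
t: 16.57
ee_pos: [554.0, -212.7, 50.0]
orientation: [2.706, 1.592, 0.004]
ft_force: [4.7, 1.3, -2.2]
width: 39.7
grasp_force: 29.9
```

```bash
python3 -c "
from h import *
st()"
```

```text
t16.6 [ 554.  -212.7   50. ] yaw60.94 z [ 0.003 -0.001 -1.   ] F [ 4.7  1.3 -2.2] M [ 0.26 -0.86  0.01] w39.7 g29.9
```

Emit:
{"fn": "servo_tool", "kwargs": {"deltas": [[[0,0,0],[0,0,0.02]],[[0,0,0],[0,0,0.04]],[[0,0,0],[0,0,0.06]],[[0,0,0],[0,0,0.06]]]}}

```text
t: 16.9
ee_pos: [554.0, -212.7, 50.0]
orientation: [2.753, 1.509, 0.004]
ft_force: [5.0, 1.2, -2.0]
width: 39.8
grasp_force: 29.9
```

```bash
python3 -c "
from h import *
st()"
```

```text
t16.9 [ 554.  -212.7   50. ] yaw57.45 z [ 0.003 -0.001 -1.   ] F [ 5.   1.2 -2. ] M [ 0.29 -0.81  0.13] w39.8 g29.9
```

Emit:
{"fn": "servo_tool", "kwargs": {"deltas": [[[0,0,0],[0,0,0.01]],[[0,0,0],[0,0,0.015]],[[0,0,0],[0,0,0.015]]]}}

```text
t: 17.15
ee_pos: [553.9, -212.7, 50.0]
orientation: [2.764, 1.489, 0.004]
ft_force: [4.7, 0.6, -2.4]
width: 39.8
grasp_force: 29.9
```

```bash
python3 -c "
from h import *
st()"
```

```text
t17.1 [ 553.9 -212.7   50. ] yaw56.64 z [ 0.003 -0.001 -1.   ] F [ 4.7  0.6 -2.4] M [ 0.32 -0.86  0.13] w39.8 g29.9
```

Emit:
{"fn": "servo_tool", "kwargs": {"deltas": [[[0,0,0],[0,0,0.008]],[[0,0,0],[0,0,0.01]],[[0,0,0],[0,0,0.01]]]}}

```text
t: 17.4
ee_pos: [553.9, -212.7, 50.0]
orientation: [2.771, 1.476, 0.004]
ft_force: [4.9, 2.4, -2.8]
width: 39.5
grasp_force: 30.0
```

```bash
python3 -c "
from h import *
st()"
```

```text
t17.4 [ 553.9 -212.7   50. ] yaw56.08 z [ 0.003 -0.001 -1.   ] F [ 4.9  2.4 -2.8] M [ 0.26 -0.82  0.1 ] w39.5 g30.0
```

Emit:
{"fn": "servo_tool", "kwargs": {"deltas": [[[0,0,0],[0,0,0.006]],[[0,0,0],[0,0,0.006]],[[0,0,0],[0,0,0.006]]]}}

```text
t: 17.65
ee_pos: [554.0, -212.7, 50.0]
orientation: [2.775, 1.468, 0.004]
ft_force: [5.0, 2.4, -2.8]
width: 40.0
grasp_force: 29.9
```

```bash
python3 -c "
from h import *
st()"
```

```text
t17.6 [ 554.  -212.7   50. ] yaw55.74 z [ 0.003 -0.001 -1.   ] F [ 5.   2.4 -2.8] M [ 0.26 -0.82  0.15] w40.0 g29.9
```

Emit:
{"fn": "servo_tool", "kwargs": {"deltas": [[[0,0,0],[0,0,0.007]],[[0,0,0],[0,0,0.007]],[[0,0,0],[0,0,0.007]]]}}

```text
t: 17.9
ee_pos: [554.0, -212.7, 50.0]
orientation: [2.781, 1.458, 0.004]
ft_force: [5.6, 1.1, -1.6]
width: 40.0
grasp_force: 29.9
```

```bash
python3 -c "
from h import *
st()"
```

```text
t17.9 [ 554.  -212.7   50. ] yaw55.34 z [ 0.003 -0.001 -1.   ] F [ 5.6  1.1 -1.6] M [ 0.32 -0.79  0.07] w40.0 g29.9
```

Emit:
{"fn": "servo_tool", "kwargs": {"deltas": [[[0,0,0],[0,0,0.006]],[[0,0,0],[0,0,0.006]],[[0,0,0],[0,0,0.006]]]}}

```text
t: 18.15
ee_pos: [554.0, -212.7, 50.0]
orientation: [2.785, 1.45, 0.004]
ft_force: [5.4, 2.1, -2.4]
width: 40.0
grasp_force: 30.0
```

```bash
python3 -c "
from h import *
st()"
```

```text
t18.1 [ 554.  -212.7   50. ] yaw55.00 z [ 0.003 -0.001 -1.   ] F [ 5.4  2.1 -2.4] M [ 0.28 -0.86  0.12] w40.0 g30.0
```

Emit:
{"fn": "servo_tool", "kwargs": {"deltas": [[[0,0,0],[0,0,0.006]],[[0,0,0],[0,0,0.008]],[[0,0,0],[0,0,0.008]]]}}

```text
t: 18.4
ee_pos: [553.9, -212.7, 50.0]
orientation: [2.79, 1.44, 0.003]
ft_force: [3.9, 2.4, -2.5]
width: 39.8
grasp_force: 30.0
```

```bash
python3 - <<'E'
from h import *
st()
w=get_image('wrist');np.savez('w6.npz',**w);cv2.imwrite('pics/9.png',w['frame'])
P=cloud(w)
m=(np.hypot(P[...,0]-605,P[...,1]+160)<12)&(P[...,2]>66)&(P[...,2]<73);print('post',m.sum(),P[m].mean(0) if m.any() else '')
d=P[...,:2]-[553.2,-211.4];r=np.hypot(d[...,0],d[...,1])
m=(r>30)&(r<85)&(abs(P[...,2]-54)<2.5);q=cv2.fitLine(P[m][:,:2].astype(np.float32),cv2.DIST_HUBER,0,.01,.01).ravel();print('bar',m.sum(),q,np.degrees(np.arctan2(q[1],q[0])),np.median(P[m][:,2]))
E
```

```text
t18.4 [ 553.9 -212.7   50. ] yaw54.59 z [ 0.003 -0.001 -1.   ] F [ 3.9  2.4 -2.5] M [ 0.32 -0.81  0.49] w39.8 g30.0
post 606 [ 606.27689108 -158.38798019   70.44228417]
bar 3594 [ 5.6982565e-01  8.2176560e-01  5.8632550e+02 -1.6304781e+02] 55.26193 54.75936686319591
```

View pics/9.png

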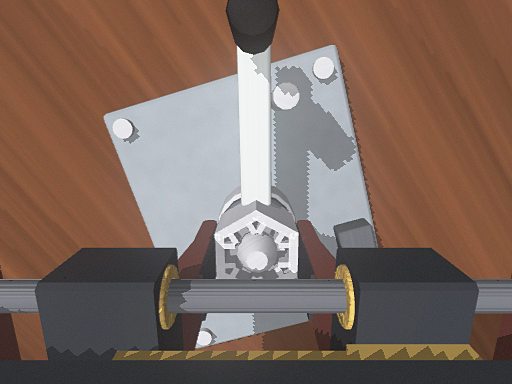

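The picture shows the bar at px (255,130) touching the post at (286,96). The turning moment has risen to 0.49 N m, which is about 5 N on the post, so I'll let go.

Emit:
{"fn": "servo_tool", "kwargs": {"deltas": [[[0,0,0],[0,0,0]],[[0,0,0],[0,0,0]],[[0,0,0],[0,0,0]],[[0,0,0],[0,0,0]],[[0,0,0],[0,0,0]]], "grip": -0.5}}

```text
t: 18.87
ee_pos: [552.2, -212.6, 49.6]
orientation: [-2.793, -1.438, 0.0]
ft_force: [0.6, 0.5, 0.1]
width: 65.3
grasp_force: 0.0
```

Emit:
{"fn": "servo_tool", "kwargs": {"deltas": [[[0,0,0],[0,0,0]],[[0,0,-5],[0,0,0]],[[0,0,-15],[0,0,0]],[[0,0,-30],[0,0,0]],[[0,0,-45],[0,0,0]]]}}

```text
t: 19.28
ee_pos: [552.2, -212.6, 95.6]
orientation: [-2.793, -1.438, 0.001]
ft_force: [0.8, 0.5, -0.7]
width: 66.0
grasp_force: 0.0
```

Emit:
{"fn": "servo_tool", "kwargs": {"deltas": [[[0,0,-20],[0,0,0]],[[0,0,-40],[0,0,0]],[[0,0,-60],[0,0,0]],[[0,0,-70],[0,0,0]],[[0,0,-70],[0,0,0]]]}}

```text
t: 19.7
ee_pos: [554.0, -213.2, 167.7]
orientation: [2.79, 1.436, 0.005]
ft_force: [0.7, 0.1, 0.3]
width: 65.7
grasp_force: 0.0
```

Emit:
{"fn": "servo_tool", "kwargs": {"deltas": [[[-40,0,0],[0,0,0]],[[-80,0,0],[0,0,0]],[[-80,0,0],[0,0,0]],[[-80,0,0],[0,0,0]],[[-80,0,0],[0,0,0]]]}}

```text
t: 20.12
ee_pos: [505.6, -277.5, 163.9]
orientation: [-2.793, -1.436, 0.0]
ft_force: [-0.2, 0.2, 0.1]
width: 65.8
grasp_force: 0.0
```

```bash
python3 - <<'E'
from h import *
st()
w=get_image('wrist');cv2.imwrite('pics/10.png',w['frame'])
P=cloud(w)
d=P[...,:2]-[553.2,-211.4];r=np.hypot(d[...,0],d[...,1])
m=(r>30)&(r<80)&(abs(P[...,2]-54)<3);q=cv2.fitLine(P[m][:,:2].astype(np.float32),cv2.DIST_HUBER,0,.01,.01).ravel();print('bar',m.sum(),np.degrees(np.arctan2(q[1],q[0])),np.median(P[m][:,2]))
m=(r>16)&(r<22)&(abs(P[...,2]-72)<4);print('hub top',m.sum(),np.median(P[m][:,2]))
m=(r>88)&(r<112)&(P[...,2]>90)&(P[...,2]<102);print('knob',P[m].mean(0),'park',553.2+100*np.cos(np.radians(55.75)),-211.4+100*np.sin(np.radians(55.75)))
E
```

```text
t20.1 [ 505.6 -277.5  163.9] yaw54.41 z [-0.001  0.001 -1.   ] F [-0.2  0.2  0.1] M [ 0.02 -0.03  0.02] w65.8 g0.0
bar 1192 53.21899 54.49214649560818
hub top 959 72.62772506321821
knob [nan nan nan] park 609.4804927695069 -128.74102508728114<stdin>:8: RuntimeWarning: Mean of empty slice.
  ret = um.true_divide(
```

View pics/10.png

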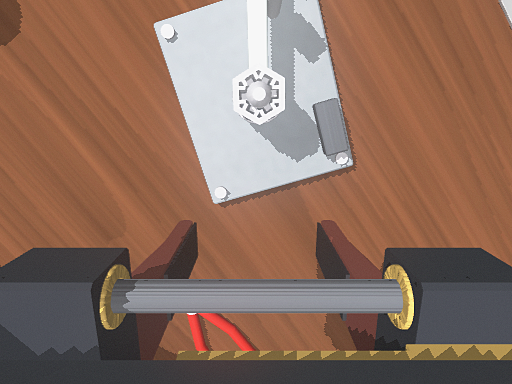

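The picture shows the hub seated on the spindle at px (259,95), with its top at about 72 mm, and the bar beside the post at (273,6). The gripper is clear of everything, so I'm handing in.

```bash
python3 -c "
from h import *
print(close_job())"
```

```text
the job is handed in; nothing more can be done
None
```

The bending arm is home on the spindle and resting against the stop post, released and handed in at about 20 s. I pressed about 10 N while threading and about 5 N on the post, but couldn't check the post contact precisely in the last picture.

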